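# Mirror the row of shim frames onto the other peg rail

## Task

The row of four steel shim frames on the loaded peg rail came off the entry end of a magnet and is wanted for the exit end, its mirror image: move the frames onto the empty peg rail in reverse order, one to a peg, so that the one at the left-hand end of the old row is at the right-hand end of the new row, and so on along it. Each frame must finish lying flat on the rail with its peg through its window; lower the ground frames into place, do not let them drop. Leave the depth gauge standing where it is.

Things in the scene. Friction and masses are not known exactly. Their poses are not given: they have to be found in the camera images.
- shim_square: Square shim frame, 60 x 60 mm outside, square window; steel, 12 mm thick, lying flat, with a 36 mm window through its middle that its peg stands in with much play. Origin: centre of the window, on the underside; z up; x and y along its sides. 0.22 kg nominal
- shim_long: Long shim frame, 60 mm (along its x) by 84 mm (along its y) outside, square window; steel, 12 mm thick, lying flat, with a 36 mm window through its middle that its peg stands in with much play. Origin: centre of the window, on the underside; z up; grip it across its 60 mm width, along x. 0.35 kg nominal
- shim_round: Round shim ring, 64 mm outside diameter, round window; steel, 12 mm thick, lying flat, with a 36 mm window through its middle that its peg stands in with much play. Origin: centre of the window, on the underside; z up; 0.21 kg nominal
- shim_tabbed: Square shim frame with a pull tab: 60 x 60 mm outside, square window, and a tab 22 mm wide that sticks out 14 mm at its +y side; steel, 12 mm thick, lying flat, with a 36 mm window through its middle that its peg stands in with much play. Origin: centre of the window, on the underside; z up; grip it across its 60 mm width, along x, beside the window. 0.25 kg nominal
- inpeg_square: Peg of the loaded rail on which the square shim starts: fixed, wood, 14 mm diameter, 34 mm tall. Origin: its foot, on the rail's top face, 26 mm above the bench; y runs along the loaded rail, x across it. The four pegs stand in a row 100 mm apart on a board like the empty rail's; which is where in the row varies
- inpeg_long: Peg of the loaded rail on which the long shim starts: fixed, wood, 14 mm diameter, 34 mm tall. Origin: its foot, on the rail's top face, 26 mm above the bench; y runs along the loaded rail, x across it. The four pegs stand in a row 100 mm apart on a board like the empty rail's; which is where in the row varies
- inpeg_round: Peg of the loaded rail on which the round shim starts: fixed, wood, 14 mm diameter, 34 mm tall. Origin: its foot, on the rail's top face, 26 mm above the bench; y runs along the loaded rail, x across it. The four pegs stand in a row 100 mm apart on a board like the empty rail's; which is where in the row varies
- inpeg_tabbed: Peg of the loaded rail on which the tabbed shim starts: fixed, wood, 14 mm diameter, 34 mm tall. Origin: its foot, on the rail's top face, 26 mm above the bench; y runs along the loaded rail, x across it. The four pegs stand in a row 100 mm apart on a board like the empty rail's; which is where in the row varies
- rail_out: Empty peg rail: fixed board, 46 mm wide (x), 380 long (y), 26 thick, with four pegs 14 mm in diameter on its centre line at y = -150, -50, 50, 150 mm, rising 34 mm above its top. Origin: centre of its underside, on the bench. Nearly parallel to the loaded rail, some 200 mm off, +y ends the same way. Frames overhang it 7 mm each side: fingers fit beside it. A 12 mm high puck lies between the rails
- gauge: Chrome-plated dial depth gauge standing upright on its foot (30 x 90 mm foot, 117 mm tall, dial 56 mm), on the bench beyond one end of the rails; loose, 0.4 kg. Origin: centre of the underside of its foot. Not to be disturbed
There are look-alikes about, which are no part of the job. Leave any pink or turquoise look-alike of the shim_round alone. What is shaped like the shim_long but pink is not meant.

How it is judged (in metres and radians):
At the end, for the whole second after the job is handed in: Every frame lies flat (0.08 rad; underside within 4 mm of the rail's top), released and at rest on the formerly empty rail, a peg through its window (centre within 16 mm of the peg along and across the rail); the n-th from one end of the old row is n-th from the other end of the new (((y of each of inpeg_long, inpeg_round, inpeg_tabbed in the frame of inpeg_square below 0 m and y of shim_square in the frame of rail_out between -0.166 and -0.134 m) or (y of inpeg_long in the frame of inpeg_square above 0 m and y of each of inpeg_round, inpeg_tabbed in the frame of inpeg_square below 0 m and y of shim_square in the frame of rail_out between -0.066 and -0.034 m) or (y of each of inpeg_long, inpeg_tabbed in the frame of inpeg_square below 0 m and y of inpeg_round in the frame of inpeg_square above 0 m and y of shim_square in the frame of rail_out between -0.066 and -0.034 m) or (y of each of inpeg_long, inpeg_round in the frame of inpeg_square below 0 m and y of inpeg_tabbed in the frame of inpeg_square above 0 m and y of shim_square in the frame of rail_out between -0.066 and -0.034 m) or (y of each of inpeg_long, inpeg_round in the frame of inpeg_square above 0 m and y of inpeg_tabbed in the frame of inpeg_square below 0 m and y of shim_square in the frame of rail_out between 0.034 and 0.066 m) or (y of each of inpeg_long, inpeg_tabbed in the frame of inpeg_square above 0 m and y of inpeg_round in the frame of inpeg_square below 0 m and y of shim_square in the frame of rail_out between 0.034 and 0.066 m) or (y of inpeg_long in the frame of inpeg_square below 0 m and y of each of inpeg_round, inpeg_tabbed in the frame of inpeg_square above 0 m and y of shim_square in the frame of rail_out between 0.034 and 0.066 m) or (y of each of inpeg_long, inpeg_round, inpeg_tabbed in the frame of inpeg_square above 0 m and y of shim_square in the frame of rail_out between 0.134 and 0.166 m)) and x of shim_square in the frame of rail_out between -0.016 and 0.016 m and z of shim_square in the frame of rail_out between 0.022 and 0.03 m and angle between each of shim_square, shim_long, shim_round, shim_tabbed's own z axis and vertical below 0.08 rad and linear speed of each of shim_square, shim_long, shim_round, shim_tabbed below 0.02 m/s and angular speed of each of shim_square, shim_long, shim_round, shim_tabbed below 0.2 rad/s and ((y of each of inpeg_square, inpeg_round, inpeg_tabbed in the frame of inpeg_long below 0 m and y of shim_long in the frame of rail_out between -0.166 and -0.134 m) or (y of inpeg_square in the frame of inpeg_long above 0 m and y of each of inpeg_round, inpeg_tabbed in the frame of inpeg_long below 0 m and y of shim_long in the frame of rail_out between -0.066 and -0.034 m) or (y of each of inpeg_square, inpeg_tabbed in the frame of inpeg_long below 0 m and y of inpeg_round in the frame of inpeg_long above 0 m and y of shim_long in the frame of rail_out between -0.066 and -0.034 m) or (y of each of inpeg_square, inpeg_round in the frame of inpeg_long below 0 m and y of inpeg_tabbed in the frame of inpeg_long above 0 m and y of shim_long in the frame of rail_out between -0.066 and -0.034 m) or (y of each of inpeg_square, inpeg_round in the frame of inpeg_long above 0 m and y of inpeg_tabbed in the frame of inpeg_long below 0 m and y of shim_long in the frame of rail_out between 0.034 and 0.066 m) or (y of each of inpeg_square, inpeg_tabbed in the frame of inpeg_long above 0 m and y of inpeg_round in the frame of inpeg_long below 0 m and y of shim_long in the frame of rail_out between 0.034 and 0.066 m) or (y of inpeg_square in the frame of inpeg_long below 0 m and y of each of inpeg_round, inpeg_tabbed in the frame of inpeg_long above 0 m and y of shim_long in the frame of rail_out between 0.034 and 0.066 m) or (y of each of inpeg_square, inpeg_round, inpeg_tabbed in the frame of inpeg_long above 0 m and y of shim_long in the frame of rail_out between 0.134 and 0.166 m)) and x of shim_long in the frame of rail_out between -0.016 and 0.016 m and z of shim_long in the frame of rail_out between 0.022 and 0.03 m and ((y of each of inpeg_square, inpeg_long, inpeg_tabbed in the frame of inpeg_round below 0 m and y of shim_round in the frame of rail_out between -0.166 and -0.134 m) or (y of inpeg_square in the frame of inpeg_round above 0 m and y of each of inpeg_long, inpeg_tabbed in the frame of inpeg_round below 0 m and y of shim_round in the frame of rail_out between -0.066 and -0.034 m) or (y of each of inpeg_square, inpeg_tabbed in the frame of inpeg_round below 0 m and y of inpeg_long in the frame of inpeg_round above 0 m and y of shim_round in the frame of rail_out between -0.066 and -0.034 m) or (y of each of inpeg_square, inpeg_long in the frame of inpeg_round below 0 m and y of inpeg_tabbed in the frame of inpeg_round above 0 m and y of shim_round in the frame of rail_out between -0.066 and -0.034 m) or (y of each of inpeg_square, inpeg_long in the frame of inpeg_round above 0 m and y of inpeg_tabbed in the frame of inpeg_round below 0 m and y of shim_round in the frame of rail_out between 0.034 and 0.066 m) or (y of each of inpeg_square, inpeg_tabbed in the frame of inpeg_round above 0 m and y of inpeg_long in the frame of inpeg_round below 0 m and y of shim_round in the frame of rail_out between 0.034 and 0.066 m) or (y of inpeg_square in the frame of inpeg_round below 0 m and y of each of inpeg_long, inpeg_tabbed in the frame of inpeg_round above 0 m and y of shim_round in the frame of rail_out between 0.034 and 0.066 m) or (y of each of inpeg_square, inpeg_long, inpeg_tabbed in the frame of inpeg_round above 0 m and y of shim_round in the frame of rail_out between 0.134 and 0.166 m)) and x of shim_round in the frame of rail_out between -0.016 and 0.016 m and z of shim_round in the frame of rail_out between 0.022 and 0.03 m and ((y of each of inpeg_square, inpeg_long, inpeg_round in the frame of inpeg_tabbed below 0 m and y of shim_tabbed in the frame of rail_out between -0.166 and -0.134 m) or (y of inpeg_square in the frame of inpeg_tabbed above 0 m and y of each of inpeg_long, inpeg_round in the frame of inpeg_tabbed below 0 m and y of shim_tabbed in the frame of rail_out between -0.066 and -0.034 m) or (y of each of inpeg_square, inpeg_round in the frame of inpeg_tabbed below 0 m and y of inpeg_long in the frame of inpeg_tabbed above 0 m and y of shim_tabbed in the frame of rail_out between -0.066 and -0.034 m) or (y of each of inpeg_square, inpeg_long in the frame of inpeg_tabbed below 0 m and y of inpeg_round in the frame of inpeg_tabbed above 0 m and y of shim_tabbed in the frame of rail_out between -0.066 and -0.034 m) or (y of each of inpeg_square, inpeg_long in the frame of inpeg_tabbed above 0 m and y of inpeg_round in the frame of inpeg_tabbed below 0 m and y of shim_tabbed in the frame of rail_out between 0.034 and 0.066 m) or (y of each of inpeg_square, inpeg_round in the frame of inpeg_tabbed above 0 m and y of inpeg_long in the frame of inpeg_tabbed below 0 m and y of shim_tabbed in the frame of rail_out between 0.034 and 0.066 m) or (y of inpeg_square in the frame of inpeg_tabbed below 0 m and y of each of inpeg_long, inpeg_round in the frame of inpeg_tabbed above 0 m and y of shim_tabbed in the frame of rail_out between 0.034 and 0.066 m) or (y of each of inpeg_square, inpeg_long, inpeg_round in the frame of inpeg_tabbed above 0 m and y of shim_tabbed in the frame of rail_out between 0.134 and 0.166 m)) and x of shim_tabbed in the frame of rail_out between -0.016 and 0.016 m and z of shim_tabbed in the frame of rail_out between 0.022 and 0.03 m); the robot touches nothing.
It fails at once if the depth gauge is pushed more than 15 mm or tipped (distance of gauge from where it was at the start of the episode above 0.015 m or angle between gauge's own z axis and vertical above 0.2 rad).
It fails at once if a frame is let drop (it falls free of the fingers at over 0.8 m/s, a fall of more than 30 mm) ((contact force between shim_square and the fingers below 0.05 N and linear speed of shim_square above 0.8 m/s) or (contact force between shim_long and the fingers below 0.05 N and linear speed of shim_long above 0.8 m/s) or (contact force between shim_round and the fingers below 0.05 N and linear speed of shim_round above 0.8 m/s) or (contact force between shim_tabbed and the fingers below 0.05 N and linear speed of shim_tabbed above 0.8 m/s)).
It also fails if it takes over 96 s, if anything falls off the work surface, if the arm or the gripper's body presses on something with over 40 N, if the wrist force passes 120 N, or if a joint passes its speed limit or range.

## Robot

A 6-joint arm with a two-finger parallel gripper is mounted at the origin on the work surface. World frame = base frame: x ahead of the robot, y to its left, z up, the work surface at z = 0. Lengths are in m, angles in degrees, forces in N, time in s.
With the tool pointing down it reaches from about 0.35 to 0.875 m from the base axis. Payload 4.2 kg.
Tool frame: the origin (TCP) lies midway between the tips of the shut fingers; the grasp point (between the pads) lies 19 mm behind it; z points along the fingers, y is the line along which they close (so a half turn about z gives the same grasp; the last joint's range is limited). The gripper opens to 87 mm and grips with 3 to 60 N. Pads are 19 mm wide; open, the fingers measure 117 mm over their backs; the gripper's body (75 mm by 190 mm) begins 51 mm behind the grasp point.
Start: joints at [82.827, 22.042, 0.453, 0, -68.411, -14.817], TCP at [0.234, 0.58, 0.223] pointing down, gripper open.
Joint ranges: [-179.83, 179.83], [-69.29, 118.12], [-61.27, 80.66], [-181.25, 117.63], [-171.15, -9.14], [-177.46, 177.46]. Speed limits (degrees/s): [159.86, 159.86, 180, 180, 180, 180].

## Interface

Orientations are given as [roll, pitch, yaw] about the fixed x, y, z axes, in that order (R = Rz(yaw) Ry(pitch) Rx(roll)).
In Python, from workcell import env gives the robot as it stands. The module is installed in compiled form; this text tells all that it offers. Calls block until the motion is done:
- env.goto(position, orientation): joint-space move of the TCP to a pose.
- env.move_straight(position, rotation=None, rate=0.15, force_limit=None): straight line of the TCP; rotation=None keeps the orientation; rate is the mean speed in m/s. With force_limit (N) it stops when the force on the tool has changed by that much, and returns True; else False.
- env.set_joints(angles): joint-space move.
- env.gripper_to(opening, grasp_force=None): opening from 0.0 (shut) to 1.0 (fully open); grasp_force is the grip in N (None keeps the last); returns when the fingers have stopped.
- env.dwell(seconds).
- env.inverse_kinematics(position, orientation): joint angles nearest the present ones, or None.
- env.read_state(): the state.
- env.grab_frame(name): name is "scene" or "top"; returns a dict with "image" (420x560x3 uint8, blue, green, red), "fx", "fy", "cx", "cy" (pixels), "D" ([k1, k2, p1, p2, k3] as OpenCV has them; the pictures are not rectified), "position" and "orientation" of the camera in the world. Camera axes: x right, y up, looking along -z (the intrinsics and any distortion apply to the point x, -y, -z); pixel columns grow to the right and rows downward; lengths in m; the calibration is good to about 2 mm. A picture is of the moment at which its call begins. There is no depth.
A pose or a line that the arm cannot do raises env.Unreachable and nothing moves.
- env.close_job(): hands the job in; it is judged then, once.
Trained networks look in a picture, given as the dict that the camera call returned (one of the last four; its "shot" number tells which), for a name from the list of things; names that differ only in an ending like _2 or _b are one class to them, and where a whole thing is asked for, a point or a joint stands for the part that bears it (a point fixed in the world has none). Each returns a list of dicts, best first, with "score" (0 to 1); they miss things now and then, are a little off and sometimes report something else, mostly with a low value. They report only what shows in the picture. A call takes as long as a camera call. They do not tell look-alikes from the thing itself.
- env.search_frame(picture, thing): "xyz" ([x, y, z] in m, in world coordinates, good to about 4 mm: the middle of the surface that is visible of it).
- env.trace(picture, thing): "mask" (420x560 bool, what is visible of it).
The state is a dict: "clock": time; "joint_positions": joint angles; "qvel": joint speeds; "joint_torque": joint torques, N m; "position": TCP position; "tool_rot": TCP orientation; "force": force on the tool from outside, world axes, zero at the start; "wrist_torque": the same for the moment, N m; "opening": opening from 0.0 (shut) to 1.0 (fully open); "finger_force": force on a finger pad.
Only numpy, scipy, OpenCV 4.12 (cv2) and the standard library are available. Lean on these libraries where they do the work, as an engineer would, in place of code of your own. Each camera call takes 0.05 s, during which the arm holds its last target. There are 200 camera calls.

## Working session

There is one attempt and no reset: what is moved stays moved. The work goes in short steps, each a Python script; the robot and the scene stay as the last script left them, time stands still between calls to the robot, and variables do not carry over. Pictures are saved under pics/ and viewed, at most 14 in all, crops included, and the job is handed in when it is done.

```bash
mkdir -p pics; ls; python3 - <<'E'
from workcell import env
import cv2
s=env.read_state();print(s['clock'],s['position'],s['tool_rot'],s['opening'])
for n in("scene","top"):
    p=env.grab_frame(n);cv2.imwrite(f"pics/{n}1.png",p['image'])
    print(n,{k:v for k,v in p.items() if k!='image'})
    for t in("shim_square","shim_long","shim_round","shim_tabbed","rail_out","gauge"):
        print(t,[(round(d['score'],2),[round(float(v),3) for v in d['xyz']]) for d in env.search_frame(p,t)])
print(env.read_state()['clock'])
E
```

```text
pics
0.0 [0.23377257 0.57900781 0.22146712] [ 1.79878128e+02 -3.89368630e-03 -2.20006316e+01] 1.0023212772317185
scene {'fx': 455.0147447238337, 'fy': 455.0147447238337, 'cx': 281.0324636793543, 'cy': 210.4850895901566, 'D': array([-0.0947839,  0.       ,  0.       ,  0.       ,  0.       ]), 'position': array([1.21674816, 0.24595293, 0.74112684]), 'orientation': array([ 42.53368204,   0.76136822, 110.74329716]), 'shot': 1}
shim_square [(0.92, [0.669, -0.001, 0.037])]
shim_long [(0.74, [0.671, -0.107, 0.04]), (0.58, [0.715, -0.245, 0.009])]
shim_round [(0.94, [0.697, 0.305, 0.012]), (0.84, [0.761, -0.061, 0.015]), (0.61, [0.67, 0.092, 0.039])]
shim_tabbed [(0.68, [0.675, 0.193, 0.036])]
rail_out [(0.82, [0.462, 0.047, 0.029])]
gauge [(0.96, [0.56, 0.336, 0.046]), (0.5, [0.671, 0.092, 0.039])]
top {'fx': 415.8130720503916, 'fy': 415.8130720503916, 'cx': 278.48909066197825, 'cy': 211.0699309087959, 'D': array([-0.02650243,  0.        ,  0.        ,  0.        ,  0.        ]), 'position': array([0.51355076, 0.01245693, 0.94362043]), 'orientation': array([  5.4787761 ,  -0.48420854, -88.31753918]), 'shot': 2}
shim_square [(0.6, [0.664, -0.009, 0.04])]
shim_long [(0.93, [0.661, -0.112, 0.034]), (0.79, [0.711, -0.25, 0.015])]
shim_round [(0.83, [0.694, 0.309, 0.012]), (0.7, [0.755, -0.065, 0.007]), (0.69, [0.66, 0.089, 0.038])]
shim_tabbed [(0.59, [0.659, 0.192, 0.038])]
rail_out [(0.84, [0.451, 0.031, 0.027]), (0.64, [0.66, -0.009, 0.059])]
gauge [(0.98, [0.547, 0.319, 0.013])]
0.7
```

View pics/top1.png

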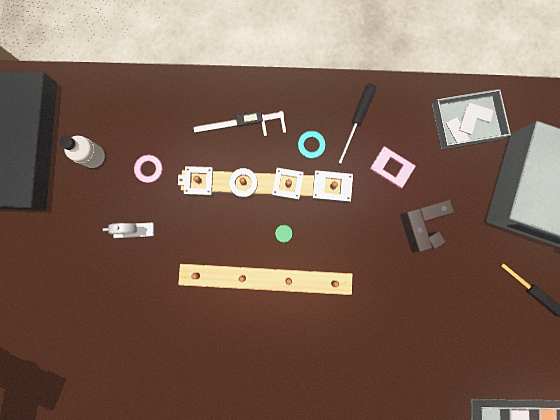

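View pics/scene1.png

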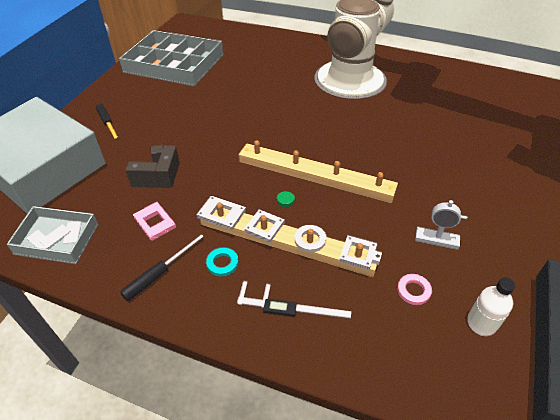

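Top view: loaded row from the left (+y) is tabbed (198,180), round (243,182), square (288,183), long (333,186); empty rail pegs are at (196,276), (242,279), (289,281), (336,284), gauge at (128,230) and puck at (284,233). Candidates are round (243,182), pink ring (148,168) and turquoise ring (312,144), plus long (333,186) and pink long (393,167). The steel-white ones on the pegs fit the description. I'll measure them and confirm in a crop.

```bash
cat > h.py <<'E'
from workcell import env
import cv2, numpy as np
from scipy.spatial.transform import Rotation as Ro
def ray(p,uv,z):
    K=np.array([[p['fx'],0,p['cx']],[0,p['fy'],p['cy']],[0,0,1]])
    n=cv2.undistortPoints(np.float64(uv).reshape(-1,1,2),K,p['D'])[:,0]
    d=np.c_[n[:,0],-n[:,1],-np.ones(len(n))]@Ro.from_euler('xyz',p['orientation'],degrees=True).as_matrix().T
    c=np.array(p['position']); return c+d*((z-c[2])/d[:,2])[:,None]
def outline(p,mask,z):
    c=max(cv2.findContours(mask.astype(np.uint8),0,1)[0],key=cv2.contourArea)
    w=ray(p,c[:,0],z)[:,:2]
    r=cv2.minAreaRect((w*1000).astype(np.float32)); return r
E
python3 - <<'E'
from h import *
P={n:env.grab_frame(n) for n in("top","scene")}
for n,p in P.items():
    for t in("shim_square","shim_long","shim_round","shim_tabbed","rail_out","gauge"):
        for d in env.trace(p,t)[:3]:
            m=d['mask'];ys,xs=np.nonzero(m)
            r=outline(p,m,{'rail_out':.026,'gauge':0.01}.get(t,.038))
            print(n,t,round(d['score'],2),'px',xs.mean().round(),ys.mean().round(),'ctr',np.round(r[0],1),'size',np.round(r[1],1),'ang',round(r[2],1))
p=P['top'];im=p['image']
# brown peg tops on the out rail
hsv=cv2.cvtColor(im,cv2.COLOR_BGR2HSV)
px=np.array([[196,276],[242,279],[289,281],[336,284],[198,180],[243,182],[288,183],[333,186]])
print(np.round(ray(p,px,.06)*1000,0)[:,:2].tolist())
px=np.array([[257,147],[296,157],[337,168],[380,180]])
print('scene tops',np.round(ray(P['scene'],px-[0,4],.06)*1000,0)[:,:2].tolist())
cv2.imwrite('pics/crop1.png',cv2.resize(im[120:310,100:420],None,fx=2.5,fy=2.5,interpolation=2))
E
```

```text
top shim_square 0.59 px 288.0 183.0 ctr [662.9 -10.4] size [66.7 63.9] ang 84.6
top shim_long 0.76 px 333.0 186.0 ctr [ 660.  -110.4] size [86.7 64. ] ang 86.6
top shim_long 0.64 px 392.0 167.0 ctr [ 706.  -242.6] size [82.3 61.8] ang 58.7
top shim_round 0.92 px 243.0 183.0 ctr [660.4  86.2] size [61.3 64. ] ang 47.4
top shim_round 0.92 px 310.0 145.0 ctr [750.5 -60.6] size [59.1 58. ] ang 1.8
top shim_round 0.73 px 148.0 169.0 ctr [686.5 298.4] size [60.6 62.3] ang 1.7
top shim_tabbed 0.96 px 196.0 181.0 ctr [662.8 193.2] size [60.2 75.1] ang 1.7
top rail_out 0.89 px 265.0 279.0 ctr [453.6  32.4] size [378.4  46.6] ang 88.5
top gauge 0.59 px 131.0 230.0 ctr [550.3 341.7] size [ 33.6 112.5] ang 5.4
top gauge 0.29 px 287.0 183.0 ctr [665.8 -11.2] size [61.8 64.1] ang 81.6
scene shim_square 0.6 px 264.0 226.0 ctr [666.8  -8.6] size [67.7 69.5] ang 81.5
scene shim_long 0.74 px 221.0 213.0 ctr [ 665.  -107.6] size [92.8 69.1] ang 85.5
scene shim_round 0.85 px 222.0 261.0 ctr [778.2 -49.8] size [64.8 59.3] ang 26.9
scene shim_round 0.74 px 310.0 239.0 ctr [666.7  89.4] size [69. 60.] ang 19.6
scene shim_round 0.65 px 414.0 289.0 ctr [714.3 304.3] size [68.8 62.6] ang 19.5
scene shim_tabbed 0.57 px 361.0 254.0 ctr [668.5 193. ] size [74.3 68.5] ang 87.3
scene rail_out 0.91 px 319.0 172.0 ctr [453.8  33. ] size [379.9  90.6] ang 88.2
scene rail_out 0.56 px 264.0 222.0 ctr [648.9 -17.2] size [38.9 12.6] ang 22.4
scene gauge 0.83 px 441.0 226.0 ctr [505. 332.] size [ 93.6 146.1] ang 88.4
[[456.0, 177.0], [453.0, 80.0], [451.0, -19.0], [448.0, -118.0], [660.0, 182.0], [659.0, 86.0], [660.0, -11.0], [656.0, -108.0]]
scene tops [[453.0, -114.0], [456.0, -15.0], [460.0, 84.0], [466.0, 183.0]]
```

View pics/crop1.png

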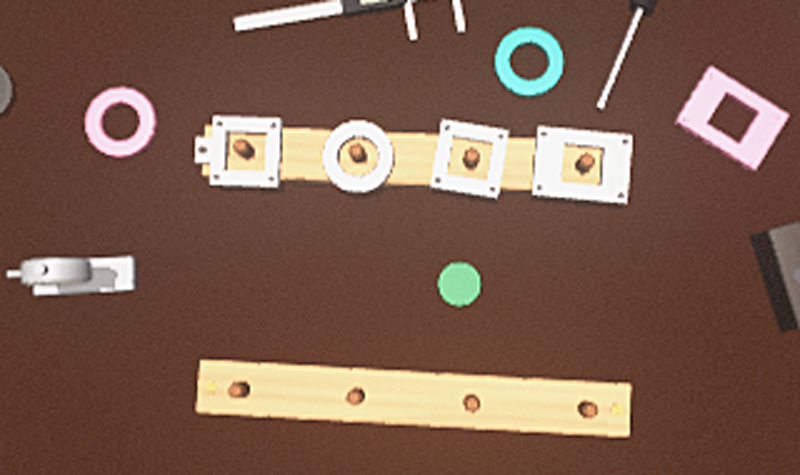

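The crop confirms it. The four white frames sit on the pegs, and the pink and turquoise look-alikes lie on the bare table. I'll start with the long frame, which goes to the +y peg.

```bash
cat >> h.py <<'E'
U=np.array([np.sin(np.radians(1.5)),np.cos(np.radians(1.5))]); C=np.array([.4540,.0324])
def peg(k): return C+U*k
ZG=.017
def ori(a):  # closing line at angle a (deg) from world x; pick half turn reachable
    return [180,0,a+YAW]
YAW=-90
def pick(xy,a):
    env.goto([*xy,.11],ori(a)); env.gripper_to(.9)
    hit=env.move_straight([*xy,ZG],rate=.12,force_limit=15)
    env.gripper_to(.3,30)
    s=env.read_state(); print('grip',hit,s['position'].round(4),round(s['opening']*87,1),s['finger_force'],s['clock'])
    env.move_straight([*xy,.11],rate=.1)
    s=env.read_state(); print('lift',round(s['opening']*87,1),s['finger_force'],np.round(s['force'],1))
def place(xy,a=-1.5):
    env.move_straight([*xy,.11],ori(a),rate=.2)
    env.move_straight([*xy,ZG+.008],rate=.12)
    hit=env.move_straight([*xy,ZG-.002],rate=.03,force_limit=6)
    s=env.read_state(); print('down',hit,s['position'].round(4),np.round(s['force'],1))
    env.gripper_to(.9); env.move_straight([*xy,.11],rate=.15); print('t',env.read_state()['clock'])
E
python3 - <<'E'
import h
from h import *
xy=np.array([.662,-.107])
for y in(-90,90):
    q=[env.inverse_kinematics([*c,.11],[180,0,y-3]) for c in (xy,peg(.15),peg(-.15),(.662,.187))]
    print(y,[None if v is None else np.round(v[5]) for v in q])
E
```

```text
-90 [np.float64(-8.0), np.float64(-44.0), np.float64(-8.0), np.float64(-32.0)]
90 [np.float64(172.0), np.float64(136.0), np.float64(172.0), np.float64(148.0)]
```

```bash
python3 - <<'E'
from h import *
xy=np.array([.662,-.109+.002])
env.goto([.6,-.05,.22],ori(-3)); pick(xy,-3)
place(peg(.15)+[0,.002])
p=env.grab_frame("top"); cv2.imwrite('pics/top2.png',p['image'][100:350,80:440].repeat(2,0).repeat(2,1))
for t in("shim_square","shim_long","shim_round","shim_tabbed"):
    for d in env.trace(p,t)[:2]: r=outline(p,d['mask'],.038);print(t,round(d['score'],2),np.round(r[0],1),np.round(r[1],1),round(r[2],1))
E
```

```text
grip False [ 0.6621 -0.107   0.0176] 59.8 29.973814487457275 6.4917
lift 59.7 29.965048134326935 [-0.1  0.6 -3.8]
down True [0.4586 0.1849 0.0173] [ 0.3 -0.3  2.5]
t 12.125
shim_square 0.81 [661.8 -10.7] [59.7 62.2] 82.0
shim_long 0.58 [ 705.9 -242.3] [83.9 61.4] 59.3
shim_long 0.55 [457.5 158.1] [59.3 39.9] 0.1
shim_round 0.98 [687.5 300.5] [58.4 62.3] 1.7
shim_round 0.85 [661.5  88.4] [60.2 59.5] 2.0
shim_tabbed 0.77 [661.6 193.4] [75.3 63.3] 88.5
shim_tabbed 0.37 [ 660.9 -112.2] [11.3 11.1] 1.0
```

View pics/top2.png

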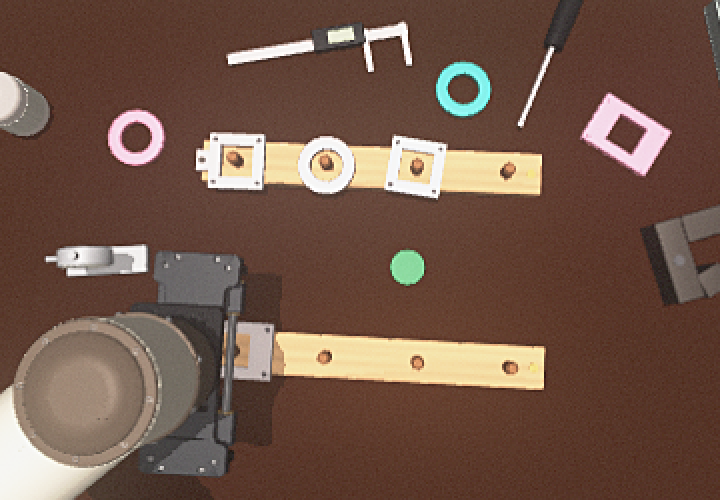

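The long frame lies on the +y peg, which shows through its window at about (237,352). The gauge is unmoved. Next come the other three.

```bash
python3 - <<'E'
from h import *
pick([.663,-.010],-7.5); place(peg(.05))
pick([.662,.0875],-1.5); place(peg(-.05))
s=env.read_state()
pick([.663,.186],-1); place(peg(-.15))
env.goto([.40,-.30,.30],ori(0))
for n in("top","scene"):
    p=env.grab_frame(n)
    c=p['image'][100:350,80:440] if n=="top" else p['image'][100:320,180:500]
    cv2.imwrite(f'pics/{n}3.png',cv2.resize(c,None,fx=2,fy=2))
    for t in("shim_square","shim_long","shim_round","shim_tabbed"):
        for d in env.trace(p,t)[:3]: r=outline(p,d['mask'],.038);print(n,t,round(d['score'],2),np.round(r[0],1),np.round(r[1],1),round(r[2],1))
print([peg(k).round(4) for k in(.15,.05,-.05,-.15)],env.read_state()['clock'])
E
```

```text
grip False [ 0.6635 -0.0099  0.0177] 59.8 29.999154210090637 15.0917
lift 59.8 29.998324513435364 [-0.2  0.3 -2.3]
down True [0.4561 0.0828 0.0173] [-0.3  0.1  4.2]
t 20.0833
grip False [0.6625 0.0877 0.0178] 62.5 30.000098361633718 22.5167
lift 62.4 29.99925899785012 [ 0.2 -0.7 -2. ]
down True [ 0.4536 -0.0173  0.0173] [-0.  -0.3  4.4]
t 27.5167
grip False [0.6636 0.1862 0.0177] 59.9 29.993017315864563 30.2667
lift 59.8 29.99314159154892 [ 0.1  0.5 -3. ]
down True [ 0.4509 -0.1175  0.0174] [-0.9 -0.2  4. ]
t 35.975
top shim_square 0.84 [455.8  81.4] [60.2 58.5] 88.7
top shim_long 0.9 [ 705.  -241.8] [83.5 61.1] 58.6
top shim_long 0.66 [459.2 180.9] [85.6 60.8] 88.1
top shim_round 0.79 [685.2 297.9] [61.4 63.3] 67.0
top shim_round 0.76 [453.6 -16.9] [60.8 59.3] 46.8
top shim_round 0.71 [751.7 -61.8] [61.4 55.8] 1.4
top shim_tabbed 0.81 [ 451.4 -108.3] [57.7 73.6] 1.3
scene shim_square 0.94 [459.1  81.6] [63.1 71.4] 88.5
scene shim_square 0.71 [662.3 186.5] [35.8 14.3] 9.0
scene shim_long 0.88 [463.2 181.7] [85.3 72.2] 88.0
scene shim_long 0.77 [ 732.8 -229.7] [89.9 62.7] 59.0
scene shim_round 0.78 [715.1 303.8] [65.5 59.9] 8.7
scene shim_round 0.61 [778.2 -49.9] [65.5 60. ] 61.5
scene shim_round 0.54 [458.3 -15.4] [70.4 58.7] 18.4
scene shim_tabbed 0.7 [ 456.6 -106.2] [81.2 75.1] 89.6
[array([0.4579, 0.1823]), array([0.4553, 0.0824]), array([ 0.4527, -0.0176]), array([ 0.4501, -0.1175])] 37.5167
```

View pics/top3.png

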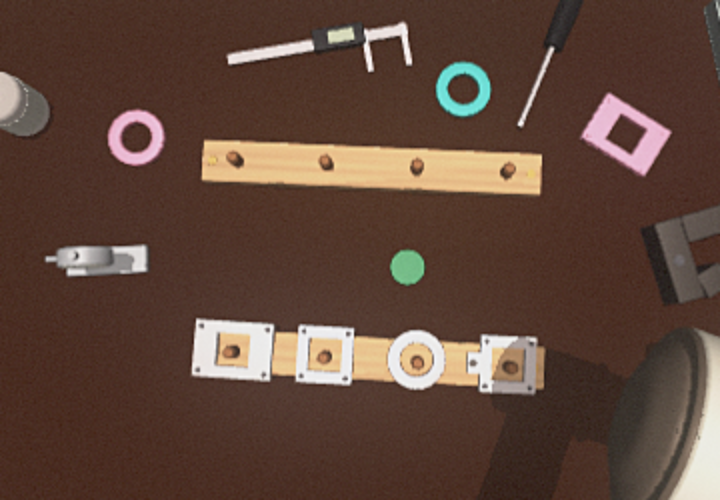

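View pics/scene3.png

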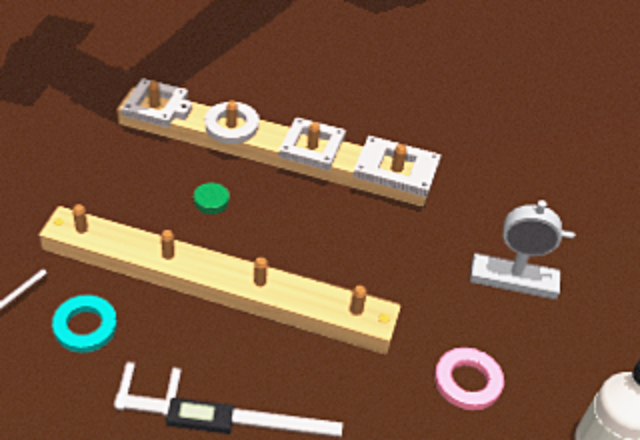

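Both pictures show all four frames flat, each on its own peg. In the top crop they are long (232,350), square (325,355), round (416,360) and tabbed (510,365), which is the old order reversed. The gauge is still standing at (100,258), and the robot is clear of everything.

```bash
python3 -c "
from workcell import env
print(env.close_job())"
```

```text
the job is handed in; nothing more can be done
None
```

I moved all four frames onto the empty rail in reverse order (long, square, round, tabbed from the left), each lying flat on its own peg, with the depth gauge undisturbed. I handed the job in shortly after 37.5 s on the robot's clock, and no verdict came back.

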